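# Line up the electrode bars and dock their tray

### The arm

A 6-joint arm with a two-finger parallel gripper is mounted at the origin on the work surface. World frame = base frame: x ahead of the robot, y to its left, z up, the work surface at z = 0. Lengths are in mm, angles in rad, forces in N, time in s.
With the tool pointing down it reaches from about 300 to 775 mm from the base axis. Payload 14.6 kg.
Tool frame: the origin (TCP) lies midway between the tips of the shut fingers; the grasp point (between the pads) lies 19 mm behind it; z points along the fingers, y is the line along which they close (so a half turn about z gives the same grasp; the last joint's range is limited). The gripper opens to 94 mm and grips with 3 to 60 N. Pads are 16 mm wide; open, the fingers measure 119 mm over their backs; the gripper's body (75 mm by 177 mm) begins 78 mm behind the grasp point.
Start: joints at [1.161, 0.3, 1.521, -0, 1.321, -0.067], TCP at [184.866, 517.99, 185.346] pointing down, gripper open.
Joint ranges: [-3.03, 3.03], [-0.79, 2.21], [0.23, 2.52], [-1.04, 4.18], [0, 3.07], [-2.55, 2.55]. Speed limits (rad/s): [2.22, 2.22, 2.57, 3.14, 3.14, 3.14].

### API

Orientations are given as a unit quaternion [x, y, z, w].
In Python, from plant import readout, vision, order gives the robot as it stands.
- The arm moves only by the tool jog_arm, never from a script. Its argument "moves" is a list of rows, each a list of 2 entries, a list of its own where there are three numbers: the shift along the tool's x, y, z in m, then the turn, a rotation vector about the tool's x, y, z in rad. A call has 1 to 10 rows; each row shifts and turns the commanded pose from where the row before left it, along the tool's axes as they then stand; what a row does not reach is not made up. A row lasts 1/10 s, in which the tool goes at most 50 mm and 8.59 degrees, less where a joint would pass 70% of its speed; a pose out of reach is approached as far as the arm can. A call with a gripper value outside its range is refused whole. "gripper" is the closure, from -1 (fully open) to 1 (shut), set as the call begins (left out, the last holds). The fingers move at their own pace and stop on an object; the grip force is fixed at half the most. Time passes only in rows, so rows that do not move let the fingers close. It gives the time, the measured TCP pose, the force, the opening and the grip force at its end, in the units of the state.
- readout.get_state(): the state, without advancing time (a new reading comes with each control period).
- vision.snapshot(name): name is "scene" or "side" or "wrist"; returns a dict with "image" (400x640x3 uint8, blue, green, red), "mtx" (3x3 intrinsics, pixels), "eye" and "orientation" of the camera in the world. Camera axes: x right, y up, looking along -z (the intrinsics and any distortion apply to the point x, -y, -z); pixel columns grow to the right and rows downward; lengths in mm; the calibration is good to about 2 mm. The wrist camera is an equidistant fisheye: a pixel r from the principal point sees the ray r / f radians off the axis. A picture is of the moment at which its call begins. There is no depth.
- order.job_done(): hands the job in; it is judged then, once.
The state is a dict: "clock": time; "joint_pos": joint angles; "dq": joint speeds; "effort": joint torques, N m; "eef_pos": TCP position; "tcp_rot": TCP orientation; "contact_force": force on the tool from outside, world axes, zero at the start; "wrist_torque": the same for the moment, N m; "width": finger opening in mm; "finger_force": force on a finger pad.
Only numpy, scipy, OpenCV 4.12 (cv2) and the standard library are available. Lean on these libraries where they do the work, as an engineer would, in place of code of your own. Each camera call takes 0.05 s, during which the arm holds its last target. There are 200 camera calls.

### The job

Without picking the bars up, nudge the three metal electrode bars on the black tray into an even, square row, one centred in each white outline (any bar in any outline). Then slide the loaded tray by its green grip into the aluminium dock of the blue reader until it is fully home against the stop, with the bars still in their row; let go, and leave everything else on the bench where it is.

Things in the scene. Friction and masses are not known exactly. Their poses are not given: they have to be found in the camera images.
- tray: All sizes in mm. Loose black tray, 250 (x) x 120 (y), 0.5 kg, flat on the bench. Origin: centre of its underside; +x to its front end, which enters the dock first; z up. Floor 5 thick; edge rim 3 wide, its top 8 above the underside. Three white outlines (inside 36 along x, 56 along y) in a row along x (points mark0-2). Green grip at the rear end (point tray_handle).
- tray_handle (a point): Top centre of the tray's green grip, 40 above the tray's underside, at tray x = -107, y = 0. The grip is an upright rigid slab 14 thick (tray x), 50 wide (tray y), from the tray floor (5) up to 40.
- tray_front (a point): Middle of the tray's front edge at underside height, tray x = +125. Axes as the tray.
- mark0 (a point): Centre of the outline nearest the grip (tray x = -34, y = 0), on the tray floor, 5 above the underside. Axes as the tray.
- mark1 (a point): Centre of the middle outline (tray x = 24, y = 0), on the tray floor.
- mark2 (a point): Centre of the outline nearest the front end (tray x = 82, y = 0), on the tray floor.
- bar_copper: Loose solid copper (reddish) bar, 30 (its x) x 50 (its y) x 20 high, about 0.26 kg, lying flat on the tray floor. Origin: centre of its underside; z up. Belongs in any one outline, its 50 side along the tray's y (either way round). It starts near one outline, shifted up to about 25 and turned up to 0.3 rad; the bars start in any order.
- bar_brass: Loose solid brass (yellow) bar, 30 (its x) x 50 (its y) x 20 high, about 0.25 kg, lying flat on the tray floor. Origin: centre of its underside; z up. Belongs in any one outline, its 50 side along the tray's y (either way round). It starts near one outline, shifted up to about 25 and turned up to 0.3 rad; the bars start in any order.
- bar_steel: Loose solid steel (silvery) bar, 30 (its x) x 50 (its y) x 20 high, about 0.23 kg, lying flat on the tray floor. Origin: centre of its underside; z up. Belongs in any one outline, its 50 side along the tray's y (either way round). It starts near one outline, shifted up to about 25 and turned up to 0.3 rad; the bars start in any order.
- dock: Fixed aluminium dock of a blue reader. Origin: channel centre, bench height; +x = the way the tray slides in (robot's left), z up. No floor. Side walls x -95 to 95, inner faces y +-63.5, 17 high; lips overhang to y +-57.5 from 14.5 up, so the tray must be slid in at the mouth (x -95). Flared guides reach out to x -123. Stop face x 95, 30 high; reader x 105-255, 210 wide, 117 high.
- dock_mouth (a point): Centre of the dock's mouth at bench height, dock x = -95. Axes as the dock.
- dock_stop (a point): Centre of the stop face at bench height, dock x = +95. Home, the tray's front edge touches it, the tray lies along dock x, and the grip is left outside the mouth at dock x = -137. Axes as the dock.
- beaker: Bystander: loose glass beaker, 72 across at the rim, 95 high, standing beyond the tray. Origin: centre of its underside.
- wash_bottle: Bystander: loose white bottle with blue cap, 64 across, 170 high. Origin: centre of its underside.
- jar: Bystander: loose amber jar with black lid, 60 across, 85 high. Origin: centre of its underside.
- spatula: Bystander: loose steel spatula, 180 long along its x, lying beyond the tray from the robot. Origin: middle, at the bench.
- brush: Bystander: loose brush, 170 long along its x, lying at the right of the bench. Origin: middle, at the bench.

How it is judged (in metres and radians):
On the way, in this order (a step that is already met when the one before it is completed fails the run):
1. while the tray is still outside the dock, the bars lie in a square row, one in each outline, and are let go (((horizontal distance between bar_copper and mark0 below 0.007 m and angle between the y axis of bar_copper and the y axis of tray, either way round below 0.12 rad and angle between bar_copper's own z axis and vertical below 0.08 rad) or (horizontal distance between bar_brass and mark0 below 0.007 m and angle between the y axis of bar_brass and the y axis of tray, either way round below 0.12 rad and angle between bar_brass's own z axis and vertical below 0.08 rad) or (horizontal distance between bar_steel and mark0 below 0.007 m and angle between the y axis of bar_steel and the y axis of tray, either way round below 0.12 rad and angle between bar_steel's own z axis and vertical below 0.08 rad)) and ((horizontal distance between bar_copper and mark1 below 0.007 m and angle between the y axis of bar_copper and the y axis of tray, either way round below 0.12 rad and angle between bar_copper's own z axis and vertical below 0.08 rad) or (horizontal distance between bar_brass and mark1 below 0.007 m and angle between the y axis of bar_brass and the y axis of tray, either way round below 0.12 rad and angle between bar_brass's own z axis and vertical below 0.08 rad) or (horizontal distance between bar_steel and mark1 below 0.007 m and angle between the y axis of bar_steel and the y axis of tray, either way round below 0.12 rad and angle between bar_steel's own z axis and vertical below 0.08 rad)) and ((horizontal distance between bar_copper and mark2 below 0.007 m and angle between the y axis of bar_copper and the y axis of tray, either way round below 0.12 rad and angle between bar_copper's own z axis and vertical below 0.08 rad) or (horizontal distance between bar_brass and mark2 below 0.007 m and angle between the y axis of bar_brass and the y axis of tray, either way round below 0.12 rad and angle between bar_brass's own z axis and vertical below 0.08 rad) or (horizontal distance between bar_steel and mark2 below 0.007 m and angle between the y axis of bar_steel and the y axis of tray, either way round below 0.12 rad and angle between bar_steel's own z axis and vertical below 0.08 rad)) and contact force between the fingers and bar_copper below 0.05 N and contact force between the fingers and bar_brass below 0.05 N and contact force between the fingers and bar_steel below 0.05 N and linear speed of each of bar_copper, bar_brass, bar_steel, tray below 0.02 m/s and x of tray_front in the frame of dock below -0.075 m), for 0.2 s.
2. the tray is fully home in the dock (x of tray_front in the frame of dock above 0.089 m and height (world z) of tray below 0.005 m and y of tray_front in the frame of dock between -0.008 and 0.008 m and angle between the x axis of tray and the x axis of dock, either way round below 0.06 rad and angle between tray's own z axis and vertical below 0.04 rad), for 0.2 s.
At the end, for the whole second after the job is handed in: The tray lies flat in the dock's channels with its front within 6 mm of the stop, each outline holds one bar with its centre within 7 mm of the outline's and its sides within 0.12 rad of square to the tray, everything is at rest and let go (all of step 2 and ((horizontal distance between bar_copper and mark0 below 0.007 m and angle between the y axis of bar_copper and the y axis of tray, either way round below 0.12 rad and angle between bar_copper's own z axis and vertical below 0.08 rad) or (horizontal distance between bar_brass and mark0 below 0.007 m and angle between the y axis of bar_brass and the y axis of tray, either way round below 0.12 rad and angle between bar_brass's own z axis and vertical below 0.08 rad) or (horizontal distance between bar_steel and mark0 below 0.007 m and angle between the y axis of bar_steel and the y axis of tray, either way round below 0.12 rad and angle between bar_steel's own z axis and vertical below 0.08 rad)) and ((horizontal distance between bar_copper and mark1 below 0.007 m and angle between the y axis of bar_copper and the y axis of tray, either way round below 0.12 rad and angle between bar_copper's own z axis and vertical below 0.08 rad) or (horizontal distance between bar_brass and mark1 below 0.007 m and angle between the y axis of bar_brass and the y axis of tray, either way round below 0.12 rad and angle between bar_brass's own z axis and vertical below 0.08 rad) or (horizontal distance between bar_steel and mark1 below 0.007 m and angle between the y axis of bar_steel and the y axis of tray, either way round below 0.12 rad and angle between bar_steel's own z axis and vertical below 0.08 rad)) and ((horizontal distance between bar_copper and mark2 below 0.007 m and angle between the y axis of bar_copper and the y axis of tray, either way round below 0.12 rad and angle between bar_copper's own z axis and vertical below 0.08 rad) or (horizontal distance between bar_brass and mark2 below 0.007 m and angle between the y axis of bar_brass and the y axis of tray, either way round below 0.12 rad and angle between bar_brass's own z axis and vertical below 0.08 rad) or (horizontal distance between bar_steel and mark2 below 0.007 m and angle between the y axis of bar_steel and the y axis of tray, either way round below 0.12 rad and angle between bar_steel's own z axis and vertical below 0.08 rad)) and linear speed of each of bar_copper, bar_brass, bar_steel, tray below 0.02 m/s and contact force between the fingers and bar_copper below 0.05 N and contact force between the fingers and bar_brass below 0.05 N and contact force between the fingers and bar_steel below 0.05 N and contact force between the fingers and tray below 0.05 N); the robot touches nothing.
It fails at once if a bar is picked up (raised more than 15 mm off the tray floor) (height (world z) of any of bar_copper, bar_brass, bar_steel above 0.02 m).
It fails at once if a bystander (beaker, wash bottle, jar, spatula or brush) is moved by more than 30 mm (distance of any of beaker, wash_bottle, jar, spatula, brush from where it was at the start of the episode above 0.03 m).
It fails at once if the beaker, wash bottle or jar is tipped over (angle between any of beaker, wash_bottle, jar's own z axis and vertical above 0.5 rad).
It also fails if it takes over 58 s, if anything falls off the work surface, if the arm or the gripper's body presses on something with over 40 N, if the wrist force passes 120 N, or if a joint passes its speed limit or range.

## Working session

There is one attempt and no reset: what is moved stays moved. The work goes in short steps, Python scripts to look and compute and a tool call to move; the robot and the scene stay as the last step left them, time stands still between calls to the robot, and variables do not carry over. Pictures are saved under pics/ and viewed, at most 10 in all, crops included, and the job is handed in when it is done.

Besides the shell and the picture viewer there is one more tool, called after "Emit:" as name([rows], argument=value, ...), one row to a line, values as JSON. jog_arm: Moves the arm, as the interface text tells. Its arguments: {"type":"object","properties":{"moves":{"type":"array"},"gripper":{"type":"number"}},"required":["moves"]}

```bash
mkdir -p pics; ls
cat > h.py <<'E'
import numpy as np, cv2
from scipy.spatial.transform import Rotation as R
from plant import readout, vision, order
def snap(n,save=None):
    s=vision.snapshot(n)
    s['name']=n
    for k in('mtx','eye','orientation'): s[k]=np.array(s[k],float)
    if save: cv2.imwrite('pics/'+save,s['image'])
    return s
def ray(s,uv):
    uv=np.atleast_2d(np.array(uv,float));K=s['mtx']
    x=(uv[:,0]-K[0,2])/K[0,0]; y=(uv[:,1]-K[1,2])/K[1,1]
    if s['name']=='wrist':
        r=np.hypot(x,y)+1e-12; d=np.c_[x/r*np.sin(r),-y/r*np.sin(r),-np.cos(r)]
    else: d=np.c_[x,-y,-np.ones_like(x)]
    M=R.from_quat(s['orientation']).as_matrix() if s['orientation'].size==4 else s['orientation']
    return d@M.T
def onplane(s,uv,z):
    d=ray(s,uv); return s['eye']+d*((z-s['eye'][2])/d[:,2])[:,None]
E
python3 - <<'E'
from h import *
a=[snap(n,n+'0.png') for n in('scene','side','wrist')]
for s in a: print({k:(v.round(3).tolist() if hasattr(v,'round') else v) for k,v in s.items() if k!='image'})
print(readout.get_state())
cv2.imwrite('pics/all0.png',cv2.resize(np.vstack([a[0]['image'],a[2]['image']]),None,fx=.75,fy=.75))
E
```

```text
pics
{'mtx': [[496.922, 0.0, 318.006], [0.0, 496.922, 200.175], [0.0, 0.0, 1.0]], 'eye': [1478.549, -561.668, 985.344], 'orientation': [0.339, 0.196, 0.484, 0.783], 'name': 'scene'}
{'mtx': [[363.73, 0.0, 321.62], [0.0, 363.73, 201.718], [0.0, 0.0, 1.0]], 'eye': [436.013, 567.328, 587.656], 'orientation': [-0.048, 0.433, 0.892, -0.119], 'name': 'side'}
{'mtx': [[309.707, 0.0, 321.022], [0.0, 309.707, 199.441], [0.0, 0.0, 1.0]], 'eye': [121.052, 540.524, 384.107], 'orientation': [-0.098, -0.068, 0.572, 0.812], 'name': 'wrist'}
{'clock': 0.15, 'joint_pos': array([ 1.16137755e+00,  3.00349405e-01,  1.52143308e+00, -1.11199857e-05,
        1.32069579e+00, -6.66272542e-02]), 'dq': array([ 0.00119784, -0.00110772, -0.00222212, -0.00186298, -0.00266452,
       -0.00054947]), 'effort': array([ 1.21263449e-03, -5.31962693e+01, -3.52814770e+01,  7.08836317e-02,
        2.36669584e-02, -8.33348213e-05]), 'eef_pos': array([184.79837599, 517.79555086, 184.91570274]), 'tcp_rot': array([ 1.70556452e-01,  9.85347807e-01, -4.31595019e-04, -9.91719240e-05]), 'contact_force': array([ 0.51802151, -0.2104299 ,  0.1180028 ]), 'wrist_torque': array([0.02464969, 0.01964949, 0.02616971]), 'finger_force': 0.0, 'width': 94.0729954994902}
```

View pics/scene0.png

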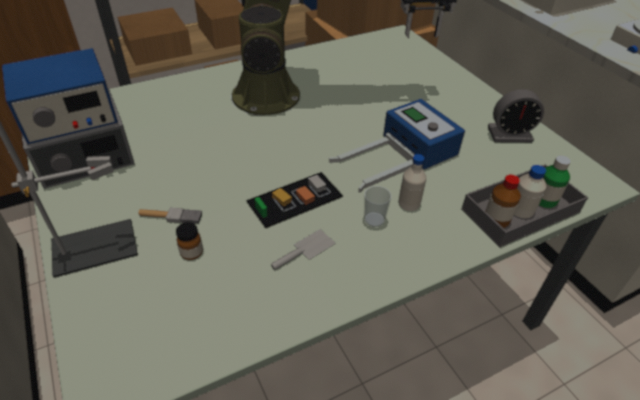

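View pics/side0.png

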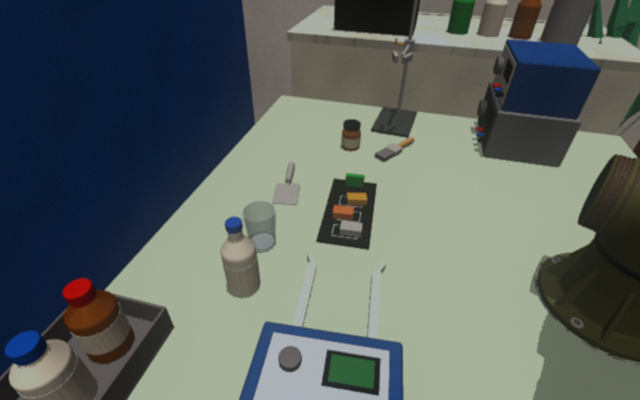

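The scene picture shows the grip at (262,207), brass (283,197), copper (305,195) and steel (318,184), with the dock rails to the right. The side picture has the grip at (355,181), brass (356,199), copper (343,212), steel (350,228) and the tray corners at about (337,181), (377,183), (320,242), (369,247).

Run:
```python
from h import *
s=snap('side');im=s['image']
print('tray',onplane(s,[(337,181),(377,183),(369,247),(320,242)],8).round(1).tolist())
print('rail ends mouth',onplane(s,[(310,257),(381,266)],17).round(1).tolist(),'stop end',onplane(s,[(299,326),(375,334)],17).round(1).tolist())
print('beaker,bottle',onplane(s,[(262,243),(241,288)],0).round(1).tolist())
print('spatula',onplane(s,[(286,195),(290,165)],5).round(1).tolist(),'jar',onplane(s,[(350,146)],0).round(1),'brush',onplane(s,[(379,156),(412,141)],5).round(1).tolist())
h=cv2.cvtColor(im,cv2.COLOR_BGR2HSV)
for y,x in[(181,355),(199,356),(212,343),(228,350)]: print(h[y,x])
```

```text
tray [[594.0, -247.1, 8.0], [485.5, -268.5, 8.0], [468.8, -17.1, 8.0], [578.0, -2.8, 8.0]]
rail ends mouth [[584.7, 55.4, 17.0], [435.8, 40.0, 17.0]] stop end [[557.7, 218.9, 17.0], [425.7, 199.0, 17.0]]
beaker,bottle [[705.9, 28.1, 0.0], [698.5, 157.6, 0.0]]
spatula [[710.2, -151.1, 5.0], [746.7, -292.9, 5.0]] jar [[ 599.3 -462.9    0. ]] brush [[499.6, -418.7, 5.0], [406.9, -545.2, 5.0]]
[ 60 109  70]
[ 18 176 148]
[ 10 170 169]
[ 18  17 151]
```

View pics/wrist0.png

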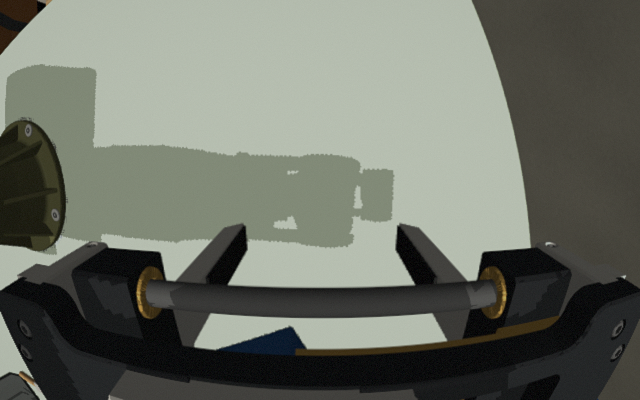

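Everything is consistent: the tray is about 250 × 110 with its heading near +y, and the dock is ahead of it. The wrist picture shows only bench and robot base here, so I'll carry the arm over the tray's grip end and look from close by.

Emit:
jog_arm([
  [[-0.03, -0.031, 0], [0, 0, 0]],
  [[-0.03, -0.031, 0], [0, 0, 0]],
  [[-0.03, -0.031, 0], [0, 0, 0]],
  [[-0.03, -0.031, 0], [0, 0, 0]],
  [[-0.03, -0.031, 0], [0, 0, 0]],
  [[-0.03, -0.031, 0], [0, 0, 0]],
  [[-0.03, -0.031, 0], [0, 0, 0]],
  [[-0.03, -0.031, 0], [0, 0, 0]],
  [[-0.03, -0.031, 0], [0, 0, 0]],
  [[-0.03, -0.031, 0], [0, 0, 0]],
], gripper=-0.6)

```text
clock: 1.2
eef_pos: [363.5, 123.5, 185.5]
tcp_rot: [0.171, 0.985, 0.0, 0.0]
contact_force: [0.2, 0.6, -0.1]
width: 75.4
finger_force: 0.0
```

Emit:
jog_arm([
  [[-0.03, -0.031, 0], [0, 0, 0]],
  [[-0.03, -0.031, 0], [0, 0, 0]],
  [[-0.03, -0.031, 0], [0, 0, 0]],
  [[-0.03, -0.031, 0], [0, 0, 0]],
  [[-0.03, -0.031, 0], [0, 0, 0]],
  [[-0.03, -0.031, 0], [0, 0, 0]],
  [[-0.03, -0.031, 0], [0, 0, 0]],
  [[-0.03, -0.031, 0], [0, 0, 0]],
  [[-0.03, -0.031, 0], [0, 0, 0]],
  [[-0.03, -0.031, 0], [0, 0, 0]],
])

```text
clock: 2.2
eef_pos: [541.9, -269.4, 185.1]
tcp_rot: [0.171, 0.985, 0.0, -0.0]
contact_force: [0.5, 0.2, -0.5]
width: 75.2
finger_force: 0.0
```

Emit:
jog_arm([
  [[0, 0, 0], [0, 0, 0.145]],
  [[0, 0, 0], [0, 0, 0.145]],
  [[0, 0, 0], [0, 0, 0.145]],
  [[0, 0, 0], [0, 0, 0.145]],
  [[0, 0, 0], [0, 0, 0.145]],
  [[0, 0, 0], [0, 0, 0.145]],
  [[0, 0, 0], [0, 0, 0.145]],
  [[0, 0, 0], [0, 0, 0.145]],
  [[0, 0, 0], [0, 0, 0]],
  [[0, 0, 0], [0, 0, 0]],
])

```text
clock: 3.2
eef_pos: [541.5, -267.6, 185.2]
tcp_rot: [0.681, 0.732, -0.0, -0.0]
contact_force: [-0.1, 0.9, -0.6]
width: 75.5
finger_force: 0.0
```

Run:
```python
from h import *
s=snap('wrist','wrist1.png'); st=readout.get_state()
M=R.from_quat(st['tcp_rot']).as_matrix(); print(st['clock'],st['eef_pos'],M.round(4).tolist(),st['joint_pos'].round(3),st['width'])
print(s['eye'],s['orientation'])
```

```text
3.25 [ 541.52298172 -267.60503803  185.248524  ] [[-0.0721, 0.9974, -0.0002], [0.9974, 0.0721, 0.0001], [0.0001, -0.0002, -1.0]] [-0.52   0.421  1.357 -0.     1.363 -0.592] 74.95859915453553
[ 536.7203632  -200.20031385  384.46869286] [-0.11843036 -0.00478822  0.03582816  0.99230422]
```

View pics/wrist1.png

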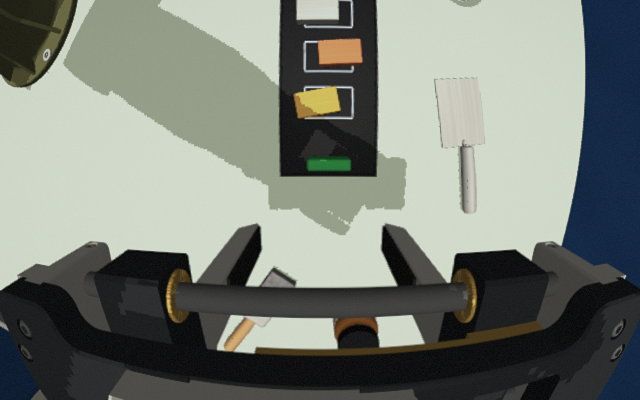

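The wrist view shows the grip at (329,164), brass (318,102), copper (340,52), steel (317,8) and the tray's rear corners at (281,176) and (375,176); the front end is cut off. I'll move forward and up to see the whole tray and the dock.

Emit:
jog_arm([
  [[0.03, 0, -0.03], [0, 0, 0]],
  [[0.03, 0, -0.03], [0, 0, 0]],
  [[0.03, 0, -0.03], [0, 0, 0]],
  [[0, 0, -0.03], [0, 0, 0]],
  [[0, 0, 0], [0, 0, 0]],
  [[0, 0, 0], [0, 0, 0]],
  [[0, 0, 0], [0, 0, 0]],
])

```text
clock: 3.95
eef_pos: [535.1, -178.0, 304.0]
tcp_rot: [0.682, 0.731, -0.0, -0.001]
contact_force: [-0.8, -0.1, 0.3]
width: 75.0
finger_force: 0.0
```

Run:
```python
from h import *
s=snap('wrist','wrist2.png'); st=readout.get_state()
print(st['clock'],st['eef_pos'],s['eye'],s['orientation'])
cv2.imwrite('pics/wrist2c.png',cv2.resize(s['image'][0:240,180:500],None,fx=2.4,fy=2.4,interpolation=cv2.INTER_CUBIC))
```

```text
4.0 [ 535.13101939 -178.00227321  303.92578962] [ 530.91497617 -110.71403743  503.26401721] [-0.11809219 -0.00374816  0.03417911  0.99240716]
```

View pics/wrist2c.png

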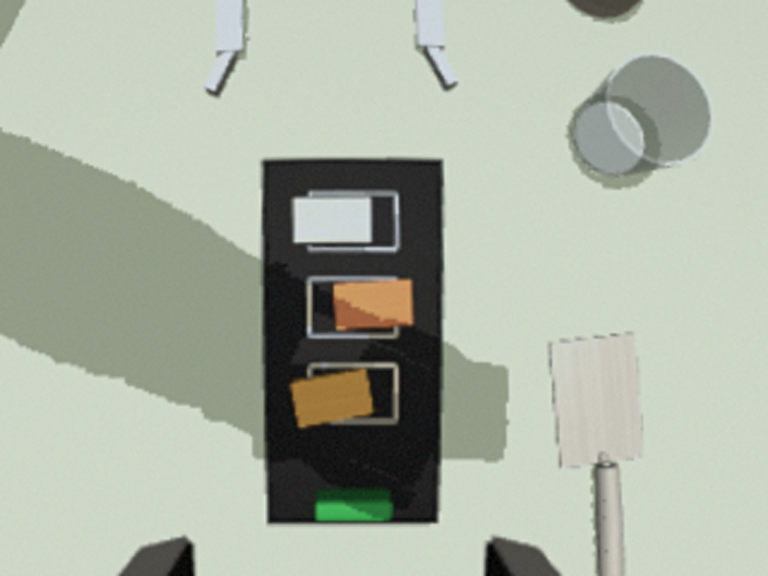

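The view shows the whole tray (full-image corners about (290,67), (364,67), (362,217), (292,217)), all three bars with their outlines, and the dock guides' mouth at rows 0–38. Now I'll measure with contours cast to planes.

```bash
cat >> h.py <<'E'
def biggest(m):
    cs,_=cv2.findContours(m.astype(np.uint8),cv2.RETR_EXTERNAL,cv2.CHAIN_APPROX_NONE)
    return max(cs,key=cv2.contourArea)[:,0,:]
def rect(s,m,z):
    p=onplane(s,biggest(m),z)[:,:2].astype(np.float32)
    (c,wh,a)=cv2.minAreaRect(p); 
    if wh[0]<wh[1]: a+=90; wh=wh[::-1]
    return np.array(c),np.array(wh),(a+90)%180-90   # long side angle in deg
def measure(s):
    im=s['image'];h=cv2.cvtColor(im,cv2.COLOR_BGR2HSV).astype(int);H,S,V=h[...,0],h[...,1],h[...,2]
    roi=np.zeros(H.shape,bool); roi[0:222,:]=True
    k=np.ones((3,3),np.uint8)
    dark=roi&(V<75)
    inner=np.zeros(H.shape,np.uint8)
    c=biggest(cv2.morphologyEx(dark.astype(np.uint8),cv2.MORPH_OPEN,k)); hull=cv2.convexHull(c)
    cv2.fillConvexPoly(inner,hull,1); 
    out={}
    p=onplane(s,hull[:,0],4)[:,:2].astype(np.float32); r=cv2.minAreaRect(p)
    out['tray']=rect(s,inner>0,4)
    ins=cv2.dilate(inner,k)>0
    g=ins&(H>45)&(H<75)&(S>100); out['grip']=rect(s,cv2.morphologyEx(g.astype(np.uint8),cv2.MORPH_OPEN,k),38)
    br=ins&(H>=14)&(H<32)&(S>100)&(V>60); cu=ins&(H<14)&(S>90)&(V>60)
    stl=ins&(S<50)&(V>100); stl=cv2.morphologyEx(stl.astype(np.uint8),cv2.MORPH_OPEN,np.ones((5,5),np.uint8))
    op=lambda m:cv2.morphologyEx(m.astype(np.uint8),cv2.MORPH_OPEN,k)
    for n,m in(('brass',op(br)),('copper',op(cu)),('steel',stl)): out[n]=rect(s,m,25)
    wl=ins&(S<60)&(V>75)
    return out,wl
E
python3 - <<'E'
from h import *
s=snap('wrist'); o,wl=measure(s)
for k,v in o.items(): print(k,*[np.round(x,2) for x in v])
px=lambda x,y:(x/2.4+180,y/2.4)
print('marks outer boxes',onplane(s,[px(353,220),px(353,307),px(353,394)],5).round(1)[:,:2].tolist())
print('guide tips,mouth,',onplane(s,[px(212,92),px(450,86)],15).round(1)[:,:2].tolist(),onplane(s,[px(242,48),px(419,46)],17).round(1)[:,:2].tolist(),onplane(s,[px(242,2),px(416,2)],17).round(1)[:,:2].tolist())
st=readout.get_state(); M=R.from_quat(st['tcp_rot']).as_matrix()
E
```

```text
Traceback (most recent call last):
  File "h.py", line 40, in measure
    g=ins&(H>45)&(H<75)&(S>100); out['grip']=rect(s,cv2.morphologyEx(g.astype(np.uint8),cv2.MORPH_OPEN,k),38)
                                             ~~~~^^^^^^^^^^^^^^^^^^^^^^^^^^^^^^^^^^^^^^^^^^^^^^^^^^^^^^^^^^^^
  File "h.py", line 24, in rect
    p=onplane(s,biggest(m),z)[:,:2].astype(np.float32)
                ~~~~~~~^^^
  File "h.py", line 22, in biggest
    return max(cs,key=cv2.contourArea)[:,0,:]
           ~~~^^^^^^^^^^^^^^^^^^^^^^^^
ValueError: max() iterable argument is empty
```

```bash
sed -i 's/roi\[0:222,:\]=True/roi[45:221,270:385]=True/' h.py
python3 - <<'E'
from h import *
s=snap('wrist'); o,wl=measure(s)
for k,v in o.items(): print(k,*[np.round(x,2) for x in v])
px=lambda x,y:(x/2.4+180,y/2.4)
print('marks outer boxes',onplane(s,[px(353,220),px(353,307),px(353,394)],5).round(1)[:,:2].tolist())
print('guide tips,mouth,',onplane(s,[px(212,92),px(450,86)],15).round(1)[:,:2].tolist(),onplane(s,[px(242,48),px(419,46)],17).round(1)[:,:2].tolist(),onplane(s,[px(242,2),px(416,2)],17).round(1)[:,:2].tolist())
h=cv2.cvtColor(s['image'],cv2.COLOR_BGR2HSV); print(h[211,327],h[205,327])
E
```

```text
tray [ 541.45 -136.78] [248.81 120.48] -86.13
grip [ 548.82 -238.36] [50.19 21.06] 3.88
brass [ 529.91 -171.73] [50.71 32.  ] 13.5
copper [ 548.05 -117.19] [39.96 18.54] 3.9
steel [522.22 -54.32] [48.8 33. ] 3.89
marks outer boxes [[536.5, -54.6], [540.5, -113.0], [544.7, -171.5]]
guide tips,mouth, [[437.5, 28.0], [594.0, 42.4]] [[455.2, 59.6], [571.7, 68.5]] [[452.1, 94.5], [568.0, 101.7]]
[ 66 163 125] [ 66 171  58]
```

```bash
cat >> h.py <<'E'
def rel(a,b):  # tool-frame shift (mm) from world xy a to b
    st=readout.get_state(); M=R.from_quat(st['tcp_rot']).as_matrix()
    return (M.T@np.r_[np.array(b[:2])-np.array(a[:2]),0])[:2].round(1)
E
python3 - <<'E'
from h import *
s=snap('wrist'); 
px=lambda x,y:(x/2.4+180,y/2.4)
c=onplane(s,[px(333,285),px(412,280),px(413,325),px(334,330)],25)[:,:2]; print(c.round(1).tolist(),c.mean(0))
st=readout.get_state(); t=st['eef_pos']
M=R.from_quat(st['tcp_rot']).as_matrix(); print('yaw',np.degrees(np.arctan2(M[1,0],M[0,0])),t)
C=np.array([541.45,-136.78]);u=np.array([-0.0675,.9977])
for n,b,m in(('steel',(522.22,-54.32),82),('copper',c.mean(0),24),('brass',(529.91,-171.73),-34)):
    print(n,'from tcp',rel(t,b),'bar->mark',rel(b,C+m*u))
E
```

```text
[[526.6, -99.7], [576.7, -92.7], [579.5, -121.6], [529.2, -128.6]] [ 553.00892144 -110.64052386]
yaw 93.90216319461442 [ 535.28572485 -177.95478126  304.50595806]
steel from tcp [124.2  -4.6] bar->mark [-1.6 13.6]
copper from tcp [66.  22.3] bar->mark [ -1.3 -13.3]
brass from tcp [ 6.6 -4.9] bar->mark [ 0.1 13.9]
```

Emit:
jog_arm([
  [[0.0066, -0.0049, 0.045], [0, 0, 0]],
  [[0, 0, 0.045], [0, 0, 0]],
  [[0, 0, 0.045], [0, 0, 0]],
  [[0, 0, 0.045], [0, 0, 0]],
  [[0, 0, 0.045], [0, 0, 0]],
  [[0, 0, 0.03], [0, 0, 0]],
  [[0, 0, 0.01], [0, 0, 0]],
  [[0, 0, 0], [0, 0, 0]],
  [[0, 0, 0], [0, 0, 0]],
])

```text
clock: 5.05
eef_pos: [530.9, -171.9, 41.9]
tcp_rot: [0.683, 0.731, 0.0, 0.001]
contact_force: [0.7, 0.9, 0.4]
width: 75.1
finger_force: 0.0
```

Run:
```python
from h import *
s=snap('wrist','wrist3.png'); a=snap('side','side3.png');t=readout.get_state();print(t['eef_pos'],t['tcp_rot'],rel(t['eef_pos'],(529.91,-171.73)))
cv2.imwrite('pics/c3.png',np.vstack([s['image'][60:330,120:520],cv2.resize(a['image'][150:270,260:440],(400,267),interpolation=cv2.INTER_CUBIC)]))
```

```text
[ 531.02693424 -171.91786401   42.14310011] [6.82634703e-01 7.30758453e-01 5.15450611e-04 1.29582738e-03] [ 0.3 -1.1]
```

View pics/c3.png

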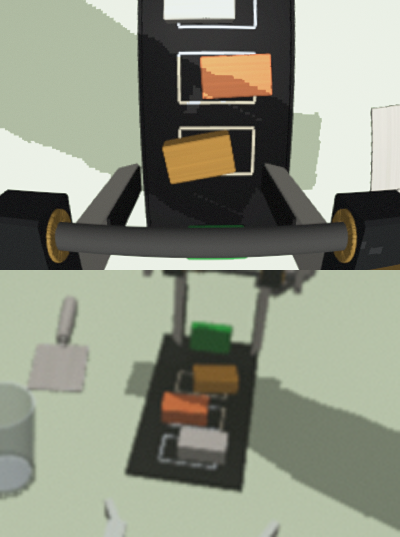

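The wrist crop shows the brass bar centred between the fingers (bar (199,158), tips about (134,168) and (270,168) in the crop); the side crop agrees, with the fingers straddling the tray. I'll lower and close gently on the brass.

Emit:
jog_arm([
  [[0, -0.001, 0.016], [0, 0, 0]],
  [[0, 0, 0.012], [0, 0, 0]],
  [[0, 0, 0.003], [0, 0, 0]],
  [[0, 0, 0], [0, 0, 0]],
  [[0, 0, 0], [0, 0, 0]],
])

```text
clock: 5.65
eef_pos: [529.5, -171.7, 9.9]
tcp_rot: [0.683, 0.731, 0.0, 0.0]
contact_force: [1.1, -0.2, 0.1]
width: 75.2
finger_force: 0.0
```

Emit:
jog_arm([
  [[0, 0, 0], [0, 0, 0]],
  [[0, 0, 0], [0, 0, 0]],
  [[0, 0, 0], [0, 0, 0]],
  [[0, 0, 0], [0, 0, 0]],
  [[0, 0, 0], [0, 0, 0]],
], gripper=-0.03)

```text
clock: 6.15
eef_pos: [529.1, -171.6, 9.4]
tcp_rot: [0.683, 0.731, 0.0, 0.0]
contact_force: [-0.7, 0.3, -0.3]
width: 48.5
finger_force: 0.0
```

Run:
```python
from h import *
s=snap('wrist'); t=readout.get_state();print(t['eef_pos'],t['width'],t['finger_force'])
cv2.imwrite('pics/c4.png',cv2.resize(s['image'][90:330,160:480],None,fx=2,fy=2))
```

```text
[ 529.09852816 -171.63345342    9.36879818] 48.585537452991254 0.0
```

View pics/c4.png

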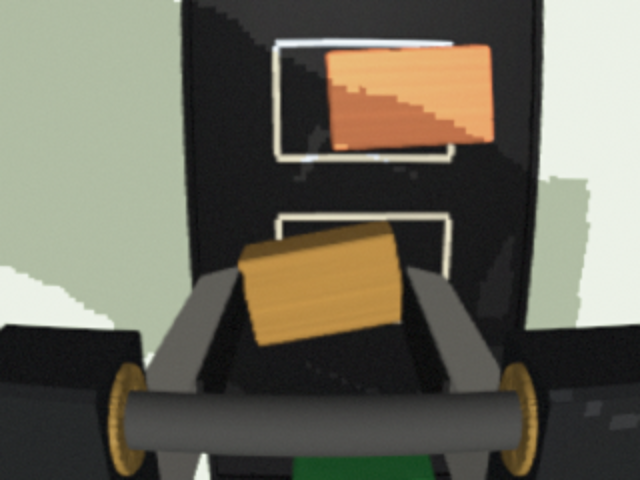

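The picture shows the brass bar between the fingers at (320,285), still turned by roughly 9° and apparently only just touched, so I'll close properly.

Emit:
jog_arm([
  [[0, 0, 0], [0, 0, 0]],
  [[0, 0, 0], [0, 0, 0]],
  [[0, 0, 0], [0, 0, 0]],
  [[0, 0, 0], [0, 0, 0]],
], gripper=0.2)

```text
clock: 6.6
eef_pos: [529.1, -171.6, 9.3]
tcp_rot: [0.683, 0.731, -0.0, -0.0]
contact_force: [0.4, -0.3, 0.2]
width: 37.5
finger_force: 0.0
```

Run:
```python
from h import *
s=snap('wrist'); t=readout.get_state();print(t['eef_pos'],t['width'],t['finger_force'],t['contact_force'])
cv2.imwrite('pics/c5.png',cv2.resize(s['image'][90:330,160:480],None,fx=2,fy=2))
```

```text
[ 529.12515296 -171.61831783    9.34507565] 37.63034934311114 0.0 [-0.04511082  0.09508543  0.70694101]
```

View pics/c5.png

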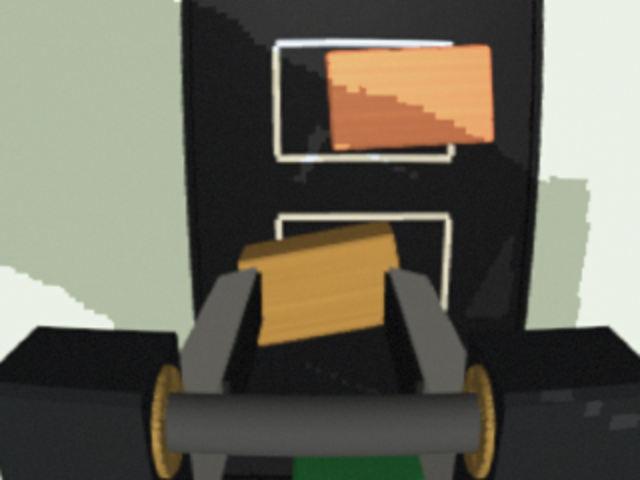

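The fingers now cover the bar's ends without touching it, so their tips are above the bar although the TCP reads z = 9. I'll triangulate the tips from the earlier side and wrist pictures.

Run:
```python
from h import *
# c3: TCP (531,-171.9,42.1)
a=snap('side'); w=snap('wrist')
u=np.array([-0.068,.9977,0]); v=np.array([.9977,.068,0])
def onv(s,uv,T,off):
    d=ray(s,uv); k=((T+off*u-s['eye'])@u)/(d@u); p=s['eye']+d*k[:,None]
    return np.c_[(p-T)@v,p[:,2]].round(1).tolist()
T=np.array([531,-171.9,42.1])
for off in(0,8): print('side c3 tips (ty,z)',onv(a,[(341,183),(374.8,188.3)],T,off))
T=readout.get_state()['eef_pos']
f=lambda x,y:(x/2+160,y/2+90)
for off in(0,8): print('wrist c5 tips',onv(w,[f(258,270),f(388,270),f(222,270),f(430,270)],T,off), T[2])
```

```text
side c3 tips (ty,z) [[37.5, 59.2], [-47.6, 55.9]]
side c3 tips (ty,z) [[36.7, 64.9], [-47.5, 61.6]]
wrist c5 tips [[-21.9, 5.0], [23.2, 5.1], [-34.6, 5.3], [38.0, 5.5]] 9.32655044395405
wrist c5 tips [[-19.3, 29.1], [20.5, 29.2], [-30.5, 29.3], [33.5, 29.5]] 9.32655044395405
```

Both views put the tips about 20 mm above the reported TCP (at about z = 29, just over the 25 mm bar tops). I'll open, go lower in small steps while watching the force, and close again.

Emit:
jog_arm([
  [[0, 0, 0], [0, 0, 0]],
  [[0, 0, 0], [0, 0, 0]],
  [[0, 0, 0], [0, 0, 0]],
  [[0, 0, 0], [0, 0, 0]],
  [[0, 0, 0.003], [0, 0, 0]],
  [[0, 0, 0.003], [0, 0, 0]],
  [[0, 0, 0.003], [0, 0, 0]],
  [[0, 0, 0.003], [0, 0, 0]],
  [[0, 0, 0], [0, 0, 0]],
], gripper=-0.6)

```text
clock: 7.65
eef_pos: [528.8, -171.5, -3.2]
tcp_rot: [0.683, 0.731, -0.0, -0.0]
contact_force: [-0.1, -0.1, 0.3]
width: 75.3
finger_force: 0.0
```

Emit:
jog_arm([
  [[0, 0, 0.002], [0, 0, 0]],
  [[0, 0, 0.002], [0, 0, 0]],
  [[0, 0, 0], [0, 0, 0]],
])

```text
clock: 7.95
eef_pos: [529.0, -171.6, -6.9]
tcp_rot: [0.683, 0.731, -0.0, -0.0]
contact_force: [-0.8, 0.7, -0.5]
width: 74.9
finger_force: 0.0
```

Emit:
jog_arm([
  [[0, 0, 0], [0, 0, 0]],
  [[0, 0, 0], [0, 0, 0]],
  [[0, 0, 0], [0, 0, 0]],
  [[0, 0, 0], [0, 0, 0]],
  [[0, 0, 0], [0, 0, 0]],
], gripper=0.0)

```text
clock: 8.45
eef_pos: [529.2, -171.7, -6.6]
tcp_rot: [0.683, 0.731, 0.0, 0.0]
contact_force: [0.3, 0.3, 0.7]
width: 52.2
finger_force: 28.0
```

Emit:
jog_arm([
  [[0, 0, 0], [0, 0, 0]],
  [[0, 0, 0], [0, 0, 0]],
  [[0, 0, 0], [0, 0, 0]],
], gripper=0.2)

```text
clock: 8.75
eef_pos: [529.2, -171.7, -6.6]
tcp_rot: [0.683, 0.731, 0.0, 0.0]
contact_force: [-0.0, 0.1, 1.5]
width: 52.4
finger_force: 28.0
```

Run:
```python
from h import *
s=snap('wrist'); t=readout.get_state();print(t['eef_pos'],t['width'],t['finger_force'])
h=cv2.cvtColor(s['image'],cv2.COLOR_BGR2HSV).astype(int);H,S,V=h[...,0],h[...,1],h[...,2]
for n,m in(('br',(H>=14)&(H<32)&(S>100)&(V>60)),('brtop',(H>=14)&(H<32)&(S>100)&(V>130))):
    m[:,:240]=0;m[:,400:]=0;m[280:]=0
    print(n,m.sum(),*rect(s,cv2.morphologyEx(m.astype(np.uint8),cv2.MORPH_OPEN,np.ones((3,3),np.uint8)),25))
```

```text
[ 529.18907194 -171.65499063   -6.565184  ] 52.199959221187626 28.004724131897092
br 6818 [ 528.80725098 -169.52250671] [50.12808609 35.21487045] 14.035374641418457
brtop 5979 [ 529.45404053 -171.79022217] [49.45141983 29.50941277] 14.150635719299316
```

The bar is jammed in the friction grip still turned by about 10°, so the grip doesn't square it. I'll slide it across while held and turn the tool back by 10°.

Emit:
jog_arm([
  [[0, 0.004, 0], [0, 0, 0]],
  [[0, 0.005, 0], [0, 0, 0]],
  [[0, 0.005, 0], [0, 0, 0]],
  [[0, 0, 0], [0, 0, 0.06]],
  [[0, 0, 0], [0, 0, 0.06]],
  [[0, 0, 0], [0, 0, 0.058]],
  [[0, 0, 0], [0, 0, 0]],
  [[0, 0, 0], [0, 0, 0]],
])

```text
clock: 9.6
eef_pos: [543.7, -170.7, -6.6]
tcp_rot: [0.744, 0.668, 0.0, 0.0]
contact_force: [1.8, -0.9, 0.6]
width: 52.0
finger_force: 28.1
```

```bash
cat > m.py <<'E'
from h import *
def masks(s):
    h=cv2.cvtColor(s['image'],cv2.COLOR_BGR2HSV).astype(int);H,S,V=h[...,0],h[...,1],h[...,2]
    d={'brass':(H>=14)&(H<32)&(S>100)&(V>130),'copper':(H<14)&(S>80)&(V>100),'steel':(S<25)&(V>140)}
    return d
def bar(s,n,c,z=25):
    m=masks(s)[n].copy()
    # keep only rays landing on the tray neighbourhood of point c
    yy,xx=np.mgrid[0:400,0:640]; p=onplane(s,np.c_[xx.ravel(),yy.ravel()],z)[:,:2]
    m&=(np.hypot(*(p-np.array(c)).T)<42).reshape(m.shape)
    return rect(s,cv2.morphologyEx(m.astype(np.uint8),cv2.MORPH_OPEN,np.ones((3,3),np.uint8)),z)
C=np.array([541.45,-136.78]);u=np.array([-0.0675,.9977]);v=np.array([-.9977,-.0675])
mark=lambda k:C+(-34,24,82)[k]*u
E
python3 - <<'E'
from m import *
s=snap('wrist'); t=readout.get_state();print(t['eef_pos'],t['width'],t['finger_force'])
for n,k in(('brass',0),('copper',1)): 
    c,wh,a=bar(s,n,mark(k)); print(n,c,wh,a,'rel tray',(c-mark(k))@u,(c-mark(k))@v)
E
```

```text
[ 543.58909556 -170.6579568    -6.5907279 ] 52.28681508162147 28.119300501421094
brass [ 543.94952393 -170.79527283] [49.44804764 29.50846481] 4.097654342651367 rel tray -0.10706320463623861 -0.1977441049194285
copper [ 549.52575684 -118.75270081] [54.8158493 24.8337059] -14.553871154785156 rel tray -6.558354140236814 -9.27402529083248
```

Emit:
jog_arm([
  [[0, 0, 0], [0, 0, 0]],
  [[0, 0, 0], [0, 0, 0]],
  [[0, 0, 0], [0, 0, 0]],
  [[0, 0, -0.02], [0, 0, 0]],
  [[0, 0, -0.025], [0, 0, 0]],
  [[0, 0, 0], [0, 0, -0.09]],
  [[0, 0, 0], [0, 0, -0.088]],
  [[0, 0, 0], [0, 0, 0]],
], gripper=-0.6)

```text
clock: 10.45
eef_pos: [543.0, -170.7, 38.4]
tcp_rot: [0.682, 0.731, -0.0, -0.0]
contact_force: [-0.0, 0.7, -0.0]
width: 75.4
finger_force: 0.0
```

Emit:
jog_arm([
  [[0.03, 0.007, 0], [0, 0, 0]],
  [[0.0293, 0.0063, 0], [0, 0, 0]],
  [[0, 0, 0], [0, 0, -0.07]],
  [[0, 0, 0], [0, 0, 0]],
  [[0, 0, 0], [0, 0, 0]],
  [[0, 0, 0], [0, 0, 0]],
])

```text
clock: 11.05
eef_pos: [552.2, -111.1, 38.3]
tcp_rot: [0.658, 0.753, -0.0, -0.0]
contact_force: [0.2, -0.1, 0.4]
width: 75.2
finger_force: 0.0
```

Run:
```python
from m import *
s=snap('wrist','w6.png'); t=readout.get_state();print(t['eef_pos'],t['width'],t['tcp_rot'])
M=R.from_quat(t['tcp_rot']).as_matrix(); print('yaw-90',np.degrees(np.arctan2(M[1,0],M[0,0]))-90)
h=cv2.cvtColor(s['image'],cv2.COLOR_BGR2HSV).astype(int);H,S,V=h[...,0],h[...,1],h[...,2]
for n,cc in(('brass',mark(0)),('copper',(553,-110.6)),('steel',(522.2,-54.3))): 
    c,wh,a=bar(s,n,cc); print(n,c,wh,a)
m=((H<14)&(S>60)&(V>50));m[300:]=0
print(np.argwhere(m[100:300,250:420]).shape); c,wh,a=rect(s,cv2.morphologyEx(m.astype(np.uint8),cv2.MORPH_OPEN,np.ones((3,3),np.uint8)),25);print(c,wh,a)
```

```text
[ 552.20792517 -111.11247937   38.28781093] 75.38211723936199 [ 6.57616444e-01  7.53352912e-01 -3.18112095e-05 -4.34183709e-05]
yaw-90 7.763316603488903
brass [ 543.11132812 -162.08114624] [49.0525589  12.49606323] 4.713968753814697
copper [ 551.79577637 -109.08110046] [49.82185745 30.08992577] 7.7160725593566895
steel [522.0144043  -57.51396942] [49.15337753 31.43837738] 4.415977954864502
(3184, 2)
[ 551.63232422 -107.33073425] [50.47491074 33.82276154] 7.716401100158691
```

Emit:
jog_arm([
  [[0.002, 0, 0.02], [0, 0, 0]],
  [[0, 0, 0.018], [0, 0, 0]],
  [[0, 0, 0.007], [0, 0, 0]],
  [[0, 0, 0], [0, 0, 0]],
])

```text
clock: 11.5
eef_pos: [551.5, -108.8, -7.4]
tcp_rot: [0.657, 0.754, -0.0, -0.001]
contact_force: [-0.7, 0.1, -0.4]
width: 75.3
finger_force: 0.0
```

Emit:
jog_arm([
  [[0, 0, 0], [0, 0, 0]],
  [[0, 0, 0], [0, 0, 0]],
  [[0, 0, 0], [0, 0, 0]],
  [[0, 0, 0], [0, 0, 0]],
  [[0, 0, 0], [0, 0, 0]],
], gripper=0.2)

```text
clock: 12.0
eef_pos: [552.3, -108.7, -6.1]
tcp_rot: [0.657, 0.754, 0.0, 0.0]
contact_force: [-1.2, 0.6, 5.8]
width: 49.3
finger_force: 30.0
```

Emit:
jog_arm([
  [[-0.001, -0.004, 0], [0, 0, 0]],
  [[-0.001, -0.004, 0], [0, 0, 0]],
  [[0, -0.0044, 0], [0, 0, 0]],
  [[0, 0, 0], [0, 0, 0.068]],
  [[0, 0, 0], [0, 0, 0]],
  [[0, 0, 0], [0, 0, 0]],
])

```text
clock: 12.6
eef_pos: [539.8, -112.7, -6.2]
tcp_rot: [0.682, 0.731, -0.0, 0.0]
contact_force: [-0.8, -0.8, 9.3]
width: 49.5
finger_force: 30.0
```

Run:
```python
from m import *
s=snap('wrist'); t=readout.get_state();print(t['eef_pos'],t['width'],t['finger_force'])
c,wh,a=bar(s,'copper',mark(1)); print(c,wh,a,'rel tray',(c-mark(1))@u,(c-mark(1))@v)
c,wh,a=bar(s,'steel',(522.2,-54.3)); print(c,wh,a,'rel mark2 tool',rel(t['eef_pos'],c),rel(c,mark(2)))
```

```text
[ 539.79947006 -112.73614318   -6.14478706] 49.390121389009266 30.00746190547943
[ 540.05596924 -112.75965881] [49.55577469 29.76074982] 3.8929154872894287 rel tray 0.06011451821045237 -0.23054853912349435
[522.68231201 -56.89410019] [50.00837708 30.16530418] 3.8428800106048584 rel mark2 tool [ 56.9 -13.2] [ 1.  13.3]
```

Emit:
jog_arm([
  [[0, 0, 0], [0, 0, 0]],
  [[0, 0, 0], [0, 0, 0]],
  [[0, 0, 0], [0, 0, 0]],
  [[0, 0, -0.02], [0, 0, 0]],
  [[0, 0, -0.025], [0, 0, 0]],
  [[0.028, -0.0066, 0], [0, 0, 0]],
  [[0.0289, -0.0066, 0], [0, 0, 0]],
  [[0, 0, 0], [0, 0, 0]],
  [[0, 0, 0], [0, 0, 0]],
], gripper=-0.6)

```text
clock: 13.55
eef_pos: [522.9, -56.4, 38.3]
tcp_rot: [0.682, 0.732, -0.0, -0.0]
contact_force: [-0.2, 0.7, -0.5]
width: 75.0
finger_force: 0.0
```

Run:
```python
from m import *
s=snap('wrist','w7.png'); t=readout.get_state();print(t['eef_pos'],t['width'])
c,wh,a=bar(s,'copper',mark(1)); print(c,wh,a)
c,wh,a=bar(s,'steel',(522.2,-54.3)); print(c,wh,a,rel(t['eef_pos'],c),rel(c,mark(2)))
# tray front edge & sides
h=cv2.cvtColor(s['image'],cv2.COLOR_BGR2HSV).astype(int);V=h[...,2]
for off in (-45,-20,20,45):   # along rays: find front edge by stepping plane points
    pass
yy,xx=np.mgrid[0:400,0:640]; p=onplane(s,np.c_[xx.ravel(),yy.ravel()],8)[:,:2].reshape(400,640,2)-C
X=p@u;Y=p@v
for lo,hi in((-50,-20),(20,50)):
    k=(Y>lo)&(Y<hi)&(V<70)&(X>60)&(X<160); print('front edge x',np.percentile(X[k],99.5))
for lo,hi in((0,10),(50,60),(105,118)):
    k=(X>lo)&(X<hi)&(V<70)&(abs(Y)<75); print('side y',Y[k].min(),Y[k].max())
```

```text
[522.99099589 -56.86478073  38.27478923] 75.18427881211075
[ 539.51727295 -103.51825714] [49.33676147 12.66827393] 3.5288946628570557
[521.95294189 -56.26169205] [48.25230026 28.07426262] 4.076548099517822 [ 0.7 -1. ] [ 0.3 14. ]
front edge x 125.72828014432285
front edge x 125.18357910353738
side y -74.9420170332884 74.52456249366152
side y -52.177265843428074 74.95514415689574
side y -58.426600416029146 60.29521360224013
```

Emit:
jog_arm([
  [[0.0006, -0.0006, 0.02], [0, 0, 0]],
  [[0, 0, 0.017], [0, 0, 0]],
  [[0, 0, 0.005], [0, 0, 0]],
  [[0, 0, 0], [0, 0, 0]],
])

```text
clock: 14.0
eef_pos: [522.0, -56.5, -4.2]
tcp_rot: [0.682, 0.731, -0.0, -0.001]
contact_force: [1.0, 0.0, 0.1]
width: 75.1
finger_force: 0.0
```

Emit:
jog_arm([
  [[0, 0, 0], [0, 0, 0]],
  [[0, 0, 0], [0, 0, 0]],
  [[0, 0, 0], [0, 0, 0]],
  [[0, 0, 0], [0, 0, 0]],
  [[0, 0, 0], [0, 0, 0]],
], gripper=0.2)

```text
clock: 14.5
eef_pos: [522.4, -56.0, -3.2]
tcp_rot: [0.682, 0.731, 0.0, 0.0]
contact_force: [-1.3, -0.9, 3.8]
width: 49.5
finger_force: 30.0
```

Emit:
jog_arm([
  [[0, 0.004, 0], [0, 0, 0]],
  [[0, 0.005, 0], [0, 0, 0]],
  [[0, 0.0045, 0], [0, 0, 0]],
  [[0, 0, 0], [0, 0, 0]],
  [[0, 0, 0], [0, 0, 0]],
])

```text
clock: 15.0
eef_pos: [536.0, -55.0, -3.2]
tcp_rot: [0.682, 0.731, 0.0, 0.0]
contact_force: [-1.7, -0.8, 7.3]
width: 49.8
finger_force: 30.0
```

Run:
```python
from m import *
s=snap('wrist'); t=readout.get_state();print(t['eef_pos'],t['width'],t['finger_force'])
c,wh,a=bar(s,'steel',mark(2)); print(c,wh,a,'rel tray',(c-mark(2))@u,(c-mark(2))@v)
# dock: rail inner lip edges as bright/edge along rows, heights 17
st=s['image']; cv2.imwrite('pics/w8.png',st)
```

```text
[536.01665642 -55.00866488  -3.16442562] 49.820523523619215 29.99908447265625
[536.37548828 -55.22197723] [48.84935379 28.2448101 ] 4.104436874389648 rel tray -0.28387742523315407 -0.442326194915694
```

Emit:
jog_arm([
  [[0, 0, 0], [0, 0, 0]],
  [[0, 0, 0], [0, 0, 0]],
  [[0, 0, 0], [0, 0, 0]],
  [[0, 0, -0.02], [0, 0, 0]],
  [[0, 0, -0.04], [0, 0, 0]],
  [[-0.02, 0, -0.045], [0, 0, 0]],
  [[-0.02, 0, -0.045], [0, 0, 0]],
  [[-0.02, 0, -0.045], [0, 0, 0]],
  [[-0.02, 0, -0.045], [0, 0, 0]],
  [[-0.01, 0, -0.045], [0, 0, 0]],
], gripper=-0.6)

```text
clock: 16.05
eef_pos: [541.6, -146.0, 283.2]
tcp_rot: [0.682, 0.731, -0.0, 0.0]
contact_force: [0.3, 1.0, -0.7]
width: 75.2
finger_force: 0.0
```

Emit:
jog_arm([
  [[0, 0, -0.03], [0, 0, 0]],
  [[0, 0, 0], [0, 0, 0]],
  [[0, 0, 0], [0, 0, 0]],
])

```text
clock: 16.35
eef_pos: [542.0, -144.7, 310.9]
tcp_rot: [0.682, 0.731, 0.0, -0.0]
contact_force: [0.2, -0.1, 0.1]
width: 75.0
finger_force: 0.0
```

Run:
```python
from m import *
s=snap('wrist'); t=readout.get_state();print(t['clock'],t['eef_pos'],s['eye'])
cv2.imwrite('pics/w9.png',cv2.resize(s['image'][0:240,200:460],None,fx=2.5,fy=2.5,interpolation=cv2.INTER_CUBIC))
for n,k in(('brass',0),('copper',1),('steel',2)):
    c,wh,a=bar(s,n,mark(k)); print(n,c.round(1),wh.round(1),round(a-3.87,1),'rel',((c-mark(k))@u).round(1),((c-mark(k))@v).round(1))
h=cv2.cvtColor(s['image'],cv2.COLOR_BGR2HSV);V=h[...,2]; m=(V<75).astype(np.uint8)
yy,xx=np.mgrid[0:400,0:640]; p=onplane(s,np.c_[xx.ravel(),yy.ravel()],6)[:,:2].reshape(400,640,2)-C
m[(abs(p@u)>135)|(abs(p@v)>72)]=0; m[240:]=0
c=cv2.convexHull(biggest(cv2.morphologyEx(m,cv2.MORPH_OPEN,np.ones((3,3),np.uint8)))); mm=np.zeros_like(m);cv2.fillConvexPoly(mm,c,1);print('tray',rect(s,mm,6))
```

```text
16.4 [ 541.75904726 -144.56138062  310.07557179] [537.30763734 -77.31818177 510.2033529 ]
brass [ 543.7 -171. ] [46.5 26. ] 0.1 rel -0.3 0.1
copper [ 541.1 -113.6] [48.7 28.4] 0.4 rel -0.8 -1.3
steel [538.7 -55.4] [51.2 28.4] 0.1 rel -0.6 -2.7
tray (array([ 541.23095703, -136.97224426]), array([248.67652893, 119.58784485]), -85.77841424942017)
```

View pics/w9.png

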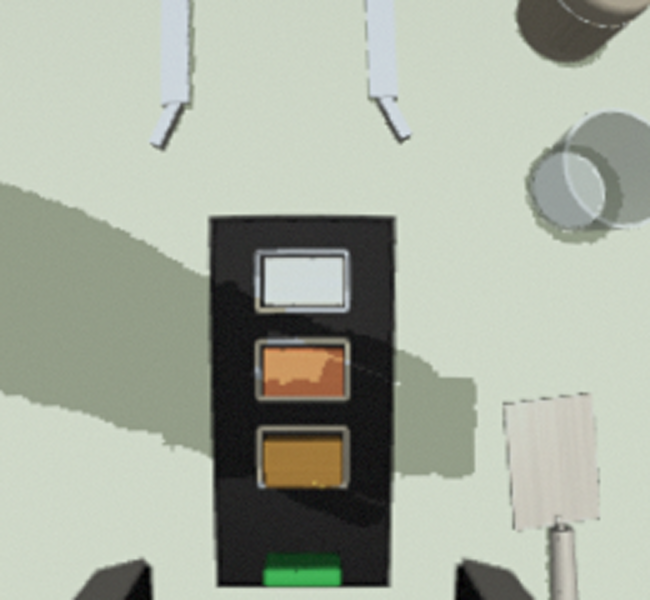

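All three bars sit centred in their outlines (crop (303,281), (303,371), (302,460)); the tray is unmoved, and the dock rails' inner edges meet the mouth at (188,101) and (368,97). Next I'll get the dock axis and the move to the grip.

Run:
```python
from m import *
s=snap('wrist'); t=readout.get_state()
# bright rails vs bench: scan rows for rail edges using chroma (rails greyish/blue, bench greenish)
b=s['image'].astype(int); d=b[...,0]-b[...,1]   # B-G
rows=[2,6,10,14,18,22,26,30,34,38]
for r in rows:
    m=np.where(d[r,250:380]>-4)[0]+250
    seg=np.split(m,np.where(np.diff(m)>1)[0]+1); seg=[(int(q[0]),int(q[-1])) for q in seg if len(q)>3]
    if len(seg)>=2:
        L,Rr=seg[0],seg[-1]
        q=onplane(s,[(L[0]-.5,r),(L[1]+.5,r),(Rr[0]-.5,r),(Rr[1]+.5,r)],17)[:,:2]
        print(r,L,Rr,q.round(1).tolist())
px=lambda x,y:(x/2.5+200,y/2.5)
print(onplane(s,[px(188,103),px(369,97)],17).round(1).tolist())
print('grip top from tcp',rel(t['eef_pos'],C-107*u),t['eef_pos'])
```

```text
2 (265, 275) (347, 357) [[430.4, 128.0], [448.7, 127.9], [563.7, 134.3], [581.5, 136.3]]
6 (265, 275) (347, 357) [[431.2, 120.5], [449.4, 120.4], [564.1, 126.8], [581.8, 128.8]]
10 (265, 275) (347, 357) [[432.0, 113.0], [450.1, 113.0], [564.5, 119.4], [582.2, 121.4]]
14 (265, 275) (347, 358) [[432.7, 105.7], [450.8, 105.7], [564.9, 112.1], [584.2, 114.3]]
18 (265, 275) (348, 358) [[433.4, 98.4], [451.5, 98.4], [566.9, 105.0], [584.6, 107.0]]
22 (265, 275) (348, 358) [[434.1, 91.1], [452.2, 91.2], [567.3, 97.8], [585.0, 99.8]]
26 (265, 275) (348, 358) [[434.8, 84.0], [452.8, 84.1], [567.8, 90.7], [585.3, 92.7]]
30 (265, 275) (348, 358) [[435.5, 76.9], [453.4, 77.0], [568.2, 83.7], [585.7, 85.6]]
34 (265, 275) (348, 359) [[436.1, 69.8], [454.1, 70.0], [568.6, 76.7], [587.7, 78.8]]
38 (265, 275) (348, 358) [[436.7, 62.8], [454.7, 63.0], [569.0, 69.8], [586.5, 71.6]]
[[454.6, 57.5, 17.0], [569.3, 68.4, 17.0]]
grip top from tcp [-99.3   0. ] [ 541.69229856 -144.51182309  309.76879105]
```

The lip gap comes out at 115 mm as it should, the dock heading is 95.0°, and the tray's grip is 9.6 mm to the side of the dock axis. I'll go to the grip.

Emit:
jog_arm([
  [[-0.04, 0, 0.02], [0, 0, 0]],
  [[-0.04, 0, 0.025], [0, 0, 0]],
  [[-0.0193, 0, 0.045], [0, 0, 0]],
  [[0, 0, 0.045], [0, 0, 0]],
  [[0, 0, 0.045], [0, 0, 0]],
  [[0, 0, 0.04], [0, 0, 0]],
  [[0, 0, 0.02], [0, 0, 0]],
  [[0, 0, 0], [0, 0, 0]],
  [[0, 0, 0], [0, 0, 0]],
])

```text
clock: 17.35
eef_pos: [548.9, -243.7, 71.4]
tcp_rot: [0.682, 0.731, -0.0, -0.0]
contact_force: [0.5, 0.1, 0.4]
width: 75.2
finger_force: 0.0
```

Run:
```python
from m import *
t=readout.get_state();print(t['clock'],t['eef_pos'],rel(t['eef_pos'],C-107*u))
```

```text
17.35 [ 548.8673906  -243.65991452   71.4119411 ] [ 0.1 -0.2]
```

Emit:
jog_arm([
  [[0, 0, 0.03], [0, 0, 0]],
  [[0, 0, 0.025], [0, 0, 0]],
  [[0, 0, 0.012], [0, 0, 0]],
  [[0, 0, 0], [0, 0, 0]],
  [[0, 0, 0], [0, 0, 0]],
])

```text
clock: 17.85
eef_pos: [549.7, -244.2, 5.9]
tcp_rot: [0.682, 0.731, 0.0, 0.001]
contact_force: [1.0, -0.5, 0.5]
width: 75.3
finger_force: 0.0
```

Emit:
jog_arm([
  [[0, 0, 0], [0, 0, 0]],
  [[0, 0, 0], [0, 0, 0]],
  [[0, 0, 0], [0, 0, 0]],
  [[0, 0, 0], [0, 0, 0]],
  [[0, 0, 0], [0, 0, 0]],
], gripper=0.2)

```text
clock: 18.35
eef_pos: [549.0, -244.0, 4.8]
tcp_rot: [0.682, 0.731, -0.0, 0.0]
contact_force: [-2.7, 0.5, 5.0]
width: 49.5
finger_force: 30.0
```

Gripped. I'll push gently, with the turn and side shift blended in.

Emit:
jog_arm([
  [[0.003, 0, 0], [0, 0, 0]],
  [[0.006, -0.0012, 0], [0, 0, -0.004]],
  [[0.008, -0.0014, 0], [0, 0, -0.005]],
  [[0.008, -0.0014, 0], [0, 0, -0.005]],
  [[0.008, -0.0014, 0], [0, 0, -0.004]],
  [[0.008, -0.0014, 0], [0, 0, 0]],
  [[0.008, -0.0014, 0], [0, 0, 0]],
  [[0.006, -0.0014, 0], [0, 0, 0]],
  [[0.003, 0, 0], [0, 0, 0]],
  [[0, 0, 0], [0, 0, 0]],
])

```text
clock: 19.35
eef_pos: [535.0, -187.2, 4.8]
tcp_rot: [0.675, 0.738, -0.0, 0.001]
contact_force: [0.2, -4.4, 3.6]
width: 49.8
finger_force: 30.0
```

```bash
cat > q.py <<'E'
from m import *
s=snap('wrist'); t=readout.get_state(); T=t['eef_pos'][:2]
M=R.from_quat(t['tcp_rot']).as_matrix(); yaw=np.degrees(np.arctan2(M[1,0],M[0,0])); print(t['clock'],t['eef_pos'].round(1),'yaw',round(yaw,2),t['width'],t['contact_force'].round(1))
d=np.array([-.0875,.9962]);e=np.array([-.9962,-.0875]);A=np.array([511.9,66.4])
print('tcp dock',((T-A)@d-91.6).round(1),((T-A)@e).round(1))
a=np.radians(yaw);U=np.array([np.cos(a),np.sin(a)])
cs=[]
for n,x in(('brass',-34),('copper',24),('steel',82)):
    try:
        c,wh,an=bar(s,n,T+(107+x)*U); cs.append(c); print(n,wh.round(1),'ang',round(an+90-yaw,1),'x from grip',((c-T)@U-107-x).round(1),'dock y',((c-A)@e).round(1))
    except Exception as ex: print(n,ex)
E
python3 q.py
```

```text
19.4 [ 535.  -187.2    4.8] yaw 95.05 49.720342353642025 [ 0.1 -4.8  5.2]
tcp dock -346.2 -0.8
brass [48.8 29.4] ang 0.7 x from grip 0.1 dock y -0.9
copper [8.6 8.2] ang -89.5 x from grip -11.1 dock y 19.8
steel max() iterable argument is empty
```

Emit:
jog_arm([
  [[0.004, -0.0004, 0], [0, 0, 0]],
  [[0.007, -0.0004, 0], [0, 0, 0]],
  [[0.008, 0, 0], [0, 0, 0]],
  [[0.008, 0, 0], [0, 0, 0]],
  [[0.008, 0, 0], [0, 0, 0]],
  [[0.008, 0, 0], [0, 0, 0]],
  [[0.008, 0, 0], [0, 0, 0]],
  [[0.008, 0, 0], [0, 0, 0]],
  [[0.005, 0, 0], [0, 0, 0]],
  [[0, 0, 0], [0, 0, 0]],
])

```text
clock: 20.4
eef_pos: [528.7, -123.2, 4.8]
tcp_rot: [0.675, 0.738, 0.0, 0.001]
contact_force: [1.0, -2.7, 5.8]
width: 49.8
finger_force: 30.0
```

```bash
python3 q.py
```

```text
20.45 [ 528.6 -123.2    4.8] yaw 95.05 49.155190716857845 [-0.1 -2.5  5.3]
tcp dock -281.9 -0.1
brass [48.8 29.7] ang 0.5 x from grip 0.1 dock y -0.1
copper [7.6 1.3] ang -2.2 x from grip -14.6 dock y 20.2
steel max() iterable argument is empty
```

Front is now about 45 mm inside, with low force and the brass unmoved. Continuing.

Emit:
jog_arm([
  [[0.004, 0, 0], [0, 0, 0]],
  [[0.008, 0, 0], [0, 0, 0]],
  [[0.008, 0, 0], [0, 0, 0]],
  [[0.008, 0, 0], [0, 0, 0]],
  [[0.008, 0, 0], [0, 0, 0]],
  [[0.008, 0, 0], [0, 0, 0]],
  [[0.008, 0, 0], [0, 0, 0]],
  [[0.008, 0, 0], [0, 0, 0]],
  [[0.005, 0, 0], [0, 0, 0]],
  [[0, 0, 0], [0, 0, 0]],
])

```text
clock: 21.45
eef_pos: [522.9, -58.4, 4.8]
tcp_rot: [0.675, 0.738, 0.0, 0.001]
contact_force: [1.2, -2.6, 6.1]
width: 50.0
finger_force: 30.0
```

Emit:
jog_arm([
  [[0.004, 0, 0], [0, 0, 0]],
  [[0.008, 0, 0], [0, 0, 0]],
  [[0.008, 0, 0], [0, 0, 0]],
  [[0.008, 0, 0], [0, 0, 0]],
  [[0.008, 0, 0], [0, 0, 0]],
  [[0.008, 0, 0], [0, 0, 0]],
  [[0.008, 0, 0], [0, 0, 0]],
  [[0.005, 0, 0], [0, 0, 0]],
  [[0.003, 0, 0], [0, 0, 0]],
  [[0, 0, 0], [0, 0, 0]],
])

```text
clock: 22.45
eef_pos: [517.7, 1.0, 4.8]
tcp_rot: [0.675, 0.738, 0.0, 0.001]
contact_force: [0.7, -5.6, 6.2]
width: 49.6
finger_force: 30.0
```

```bash
python3 q.py
```

```text
22.5 [517.7   1.    4.8] yaw 95.04 49.81972775072694 [ 0.5 -4.8  6.4]
tcp dock -157.3 -0.0
brass [49.1 29.9] ang 0.7 x from grip -0.1 dock y 0.0
copper [8.2 1.3] ang 2.2 x from grip -14.6 dock y -19.8
steel max() iterable argument is empty
```

Emit:
jog_arm([
  [[0.003, 0, 0], [0, 0, 0]],
  [[0.003, 0, 0], [0, 0, 0]],
  [[0.003, 0, 0], [0, 0, 0]],
  [[0.003, 0, 0], [0, 0, 0]],
  [[0.002, 0, 0], [0, 0, 0]],
  [[0.001, 0, 0], [0, 0, 0]],
  [[0, 0, 0], [0, 0, 0]],
])

```text
clock: 23.2
eef_pos: [516.4, 15.5, 4.8]
tcp_rot: [0.675, 0.737, -0.0, 0.001]
contact_force: [1.9, -9.4, 6.1]
width: 49.8
finger_force: 30.0
```

Emit:
jog_arm([
  [[0.001, 0, 0], [0, 0, 0]],
  [[0.001, 0, 0], [0, 0, 0]],
  [[0.001, 0, 0], [0, 0, 0]],
  [[0, 0, 0], [0, 0, 0]],
])

```text
clock: 23.6
eef_pos: [516.2, 18.4, 4.8]
tcp_rot: [0.675, 0.737, -0.0, 0.001]
contact_force: [0.9, -10.9, 6.4]
width: 49.7
finger_force: 30.0
```

Emit:
jog_arm([
  [[0.001, 0, 0], [0, 0, 0]],
  [[0.001, 0, 0], [0, 0, 0]],
  [[0, 0, 0], [0, 0, 0]],
])

```text
clock: 23.9
eef_pos: [516.0, 20.3, 4.8]
tcp_rot: [0.675, 0.737, -0.0, 0.001]
contact_force: [0.6, -9.8, 6.6]
width: 49.6
finger_force: 30.0
```

Emit:
jog_arm([
  [[0.001, 0, 0], [0, 0, 0]],
  [[0.001, 0, 0], [0, 0, 0]],
  [[0, 0, 0], [0, 0, 0]],
])

```text
clock: 24.2
eef_pos: [515.9, 21.4, 4.8]
tcp_rot: [0.675, 0.737, -0.001, 0.001]
contact_force: [1.2, -18.1, 5.6]
width: 50.1
finger_force: 30.0
```

```bash
python3 q.py
```

```text
24.25 [515.9  21.4   4.8] yaw 95.03 49.82458397782367 [  2.7 -18.3   5.4]
tcp dock -136.8 -0.1
brass [49.1 29.8] ang 0.0 x from grip -0.3 dock y -0.1
copper [16.2  1.3] ang -1.8 x from grip -14.7 dock y 15.8
steel max() iterable argument is empty
```

The force jumped and the motion stalled at dock x = -137, exactly the home position. One more millimetre to confirm, ease off, and release.

Emit:
jog_arm([
  [[0.001, 0, 0], [0, 0, 0]],
  [[0, 0, 0], [0, 0, 0]],
])

```text
clock: 24.45
eef_pos: [516.0, 21.4, 4.8]
tcp_rot: [0.675, 0.737, -0.001, 0.002]
contact_force: [1.9, -25.6, 3.6]
width: 49.8
finger_force: 30.0
```

Emit:
jog_arm([
  [[0, 0, 0], [0, 0, 0]],
  [[0, 0, 0], [0, 0, 0]],
  [[0, 0, 0], [0, 0, 0]],
  [[0, 0, 0], [0, 0, 0]],
  [[0, 0, -0.02], [0, 0, 0]],
  [[0, 0, -0.04], [0, 0, 0]],
  [[-0.02, 0, -0.045], [0, 0, 0]],
  [[-0.02, 0, -0.045], [0, 0, 0]],
  [[0, 0, -0.045], [0, 0, 0]],
  [[0, 0, -0.045], [0, 0, 0]],
], gripper=-0.6)

```text
clock: 25.45
eef_pos: [518.4, -15.8, 246.3]
tcp_rot: [0.676, 0.737, 0.0, -0.0]
contact_force: [0.9, 0.5, 0.0]
width: 75.3
finger_force: 0.0
```

Emit:
jog_arm([
  [[0, 0, -0.045], [0, 0, 0]],
  [[0, 0, 0], [0, 0, 0]],
  [[0, 0, 0], [0, 0, 0]],
  [[0, 0, 0], [0, 0, 0]],
])

```text
clock: 25.85
eef_pos: [518.3, -15.3, 287.9]
tcp_rot: [0.675, 0.738, -0.001, -0.001]
contact_force: [-0.1, -0.8, -0.3]
width: 75.2
finger_force: 0.0
```

Run:
```python
from m import *
s=snap('wrist','end.png'); t=readout.get_state(); print(t['eef_pos'],t['width'])
G=np.array([515.9,21.4]);d=np.array([-.0875,.9962]);e=np.array([-.9962,-.0875])
for n,x in(('brass',73),('copper',131),('steel',189)):
    c,wh,a=bar(s,n,G+x*d); print(n,wh.round(1),'ang',round(a-5.02,1),((c-G-x*d)@d).round(1),((c-G)@e).round(1))
h=cv2.cvtColor(s['image'],cv2.COLOR_BGR2HSV).astype(int)
g=((h[...,0]>45)&(h[...,0]<75)&(h[...,1]>100)&(h[...,2]>90)).astype(np.uint8)
yy,xx=np.mgrid[0:400,0:640]; p=onplane(s,np.c_[xx.ravel(),yy.ravel()],40)[:,:2].reshape(400,640,2)-G
g[np.hypot(p[...,0],p[...,1])>45]=0
c,wh,a=rect(s,g,40); print('grip',wh.round(1),((c-G)@d).round(1),((c-G)@e).round(1))
```

```text
[518.32699221 -15.38289842 287.79200193] 75.23153220317565
brass [47.2 28.7] ang 0.1 -1.1 -0.6Traceback (most recent call last):
  File "<stdin>", line 5, in <module>
  File "m.py", line 11, in bar
    return rect(s,cv2.morphologyEx(m.astype(np.uint8),cv2.MORPH_OPEN,np.ones((3,3),np.uint8)),z)
  File "h.py", line 24, in rect
    p=onplane(s,biggest(m),z)[:,:2].astype(np.float32)
                ~~~~~~~^^^
  File "h.py", line 22, in biggest
    return max(cs,key=cv2.contourArea)[:,0,:]
           ~~~^^^^^^^^^^^^^^^^^^^^^^^^
ValueError: max() iterable argument is empty
```

Run:
```python
from m import *
s=snap('wrist'); im=s['image']
G=np.array([515.9,21.4]);d=np.array([-.0875,.9962]);e=np.array([-.9962,-.0875])
h=cv2.cvtColor(im,cv2.COLOR_BGR2HSV).astype(int);H,S,V=h[...,0],h[...,1],h[...,2]
yy,xx=np.mgrid[0:400,0:640]
P=lambda z:onplane(s,np.c_[xx.ravel(),yy.ravel()],z)[:,:2].reshape(400,640,2)-G
p=P(25);X=p@d;Y=p@e
for n,x in(('brass',73),('copper',131),('steel',189)):
    k=np.argwhere((abs(X-x)<3)&(abs(Y)<10)); print(n,len(k),k.mean(0) if len(k) else '', h[k[:,0],k[:,1]].mean(0) if len(k) else '')
def chk(n,m,z,x):
    q=P(z);m=m&(abs(q@d-x)<26)&(abs(q@e)<34)
    try:
        c,wh,a=rect(s,cv2.morphologyEx(m.astype(np.uint8),cv2.MORPH_OPEN,np.ones((3,3),np.uint8)),z);print(n,wh.round(1),'ang',round(a-5.02,1),((c-G)@d-x).round(1),((c-G)@e).round(1))
    except ValueError: print(n,'none')
chk('copper',(H<14)&(S>80)&(V>45),25,131)
chk('steel',(S<60)&(V>100),25,189)
chk('grip',(H>45)&(H<80)&(S>100)&(V>90),40,0)
```

```text
brass 56 [ 97.5 321.5] [ 25.60714286 142.42857143 199.14285714]
copper 56 [ 59.5 321.5] [ 15.125      135.80357143 197.30357143]
steel 56 [ 23.5 321.5] [ 51.58928571  12.78571429 205.80357143]
copper [47.2  3.3] ang 0.1 -15.9 -0.5
steel [52.5 28.6] ang 0.1 -1.0 -2.7
grip [46.2 11.7] ang 0.1 0.2 -0.5
```

Run:
```python
from m import *
s=snap('wrist'); G=np.array([515.9,21.4]);d=np.array([-.0875,.9962]);e=np.array([-.9962,-.0875])
h=cv2.cvtColor(s['image'],cv2.COLOR_BGR2HSV).astype(int)
yy,xx=np.mgrid[0:400,0:640];q=onplane(s,np.c_[xx.ravel(),yy.ravel()],25)[:,:2].reshape(400,640,2)-G
m=(h[...,0]<20)&(h[...,1]>90)&(h[...,2]>60)&(abs(q@d-131)<26)&(abs(q@e)<34)
c,wh,a=rect(s,cv2.morphologyEx(m.astype(np.uint8),cv2.MORPH_OPEN,np.ones((3,3),np.uint8)),25);print(wh.round(1),round(a-5.02,1),((c-G)@d-131).round(1),((c-G)@e).round(1))
if abs(a-5.02)<3 and np.hypot((c-G)@d-131,(c-G)@e)<4: print(order.job_done())
```

```text
[50.3 29.8] 0.1 -2.6 -0.6
the job is handed in; nothing more can be done
None
```

The job is handed in at about 26 s of the 58 s allowed. By my measurements the tray is home against the stop and let go, with brass, copper and steel each within about 3 mm of its outline's centre and about 0.1° of square; the judge's verdict wasn't shown.

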